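# Gather the sealed specimens into the courier tray

### The arm

A 7-joint arm with a two-finger parallel gripper is mounted at the origin on a cart in front of the work surface, level with it; the furniture and walls round the work are solid. World frame = base frame: x ahead of the robot, y to its left, z up, the work surface at z = 0. Lengths are in m, angles in rad, forces in N, time in s.
With the tool pointing down it reaches from about 0.4 to 0.85 m from the base axis. Payload 10.4 kg.
Tool frame: the origin (TCP) lies midway between the tips of the shut fingers; the grasp point (between the pads) lies 19 mm behind it (manip.hold_point_z is the distance from the TCP to the grasp point, in m); z points along the fingers, y is the line along which they close (so a half turn about z gives the same grasp; the last joint's range is limited). The gripper opens to 85 mm and grips with 20 to 120 N. Pads are 22 mm wide; open, the fingers measure 114 mm over their backs; the gripper's body (76 mm by 85 mm) begins 54 mm behind the grasp point. The pads swing forward as they close: fully open they stand 13 mm farther back than shut.
Start: joints at [-1.17, 0.332, -0.065, 1.46, 0.022, 1.35, -0.088], TCP at [0.257, 0.57, 0.231] pointing down, gripper open.
Joint ranges: [-2.6, 2.6], [-0.5, 2.12], [-1.47, 1.34], [0.16, 2.42], [-1.27, 4.41], [0.06, 2.06], [-2.6, 2.6]. Speed limits (rad/s): [2.22, 2.22, 2.79, 2.79, 3.14, 3.14, 3.14].

### API

Orientations are given as a unit quaternion [x, y, z, w].
In Python, from workcell import manip, eyes, job gives the robot as it stands.
- The arm moves only by the shell command python3 -m crank 'ROWS' [FORCE]. ROWS is JSON, a list that holds one entry, the list of rows, each a list of 7 numbers: the finger opening in cm, from 0 to 8.54, then the shift along the world's x, y, z in cm, then the turn, a rotation vector about the world's x, y, z in degrees. In form: [[[hand, x, y, z, ax, ay, az], ...]]. A call has 1 to 20 rows; each row shifts and turns the commanded pose from where the row before left it; what a row does not reach is not made up. A row lasts 1/8 s, in which the tool goes at most 62.5 mm and 10.7 degrees, less where a joint would pass 70% of its speed; a pose out of reach is approached as far as the arm can. A call with a gripper value outside its range is refused whole. The fingers move at their own pace and stop on an object; FORCE is the grip in N (left out, the last holds). Time passes only in rows, so rows that do not move let the fingers close. It gives the time, the measured TCP pose, the force, the opening and the grip force at its end, in the units of the state.
- manip.get_obs(): the state, without advancing time (a new reading comes with each control period).
- eyes.camera(name): name is "scene" or "top"; returns (picture, depth): 384x512x3 uint8, red, green, blue; 384x512 float32, m along the optical axis (not along the pixel's ray), 0 where there is no reading.
- eyes.camera_params(name): a dict with "fx", "fy", "cx", "cy" (pixels), "world_from_camera" (4x4, takes a point from camera to world coordinates). Camera axes: x right, y down, z forward; pixel columns grow to the right and rows downward; lengths in m; the calibration is good to about 2 mm. A picture is of the moment at which its call begins. camera_params takes no time and is no camera call.
- job.hand_in(): hands the job in; it is judged then, once.
The state is a dict: "clock": time; "joint_pos": joint angles; "joint_velocities": joint speeds; "tau": joint torques, N m; "position": TCP position; "ee_rot": TCP orientation; "ft_force": force on the tool from outside, world axes, zero at the start; "torque": the same for the moment, N m; "grip_width": opening from 0.0 (shut) to 1.0 (fully open); "grasp_force": force on a finger pad.
Only numpy, scipy, OpenCV 4.12 (cv2) and the standard library are available. Lean on these libraries where they do the work, as an engineer would, in place of code of your own. Each camera call takes 0.05 s, during which the arm holds its last target. There are 200 camera calls.

### The job

Pack the courier tray: put the three sealed containers into the grey inserts cut for them, standing upright on the bottom of the hole - the capped cup in the wide round hole, the capped square bottle in the square hole, the capped vial in the narrow round hole. Keep each upright and lower it in gently rather than dropping it. The open cup, bottle and vial without caps must not travel: leave them standing where they are.

Things in the scene. Friction and masses are not known exactly. Their poses are not given: they have to be found in the camera images.
- cup_mid (a point): sealed specimen cup: white round beaker 38 mm across with an orange ribbed screw cap 42 to 44 mm across, 53 mm tall in all (the cap is the top 13 mm, fixed to it), about 60 g, loose, standing upright on the worktop. Point: on its axis, half-way up (26.5 mm above its foot); z up. Belongs in insert_wide
- bottle_mid (a point): sealed square bottle: white body 36 x 36 mm and 56 mm tall, sloping shoulder, black round screw cap 27 mm across on top (fixed), 80 mm tall in all, about 90 g, loose, upright. Point: on its axis, half-way up (40 mm above its foot); x and y across its flat sides, z up. Belongs in insert_square
- vial_mid (a point): sealed vial: round brown glass 24 mm across and 50 mm tall, short neck, black round screw cap 23 mm across on top (fixed), 70 mm tall in all, about 35 g, loose, upright. Point: on its axis, half-way up (35 mm above its foot); z up. Belongs in insert_narrow
- open_cup_mid (a point): look-alike to leave: open white round beaker without a cap, hollow, 39 mm across, 44 mm tall, loose, upright. Point: on its axis, half-way up (22 mm above its foot)
- open_bottle_mid (a point): look-alike to leave: white square bottle like the other, without a cap, its narrow round neck open, 36 x 36 mm, 73 mm tall, loose, upright. Point: on its axis, half-way up (36.5 mm above its foot)
- open_vial_mid (a point): look-alike to leave: brown glass vial like the other, without a cap, its neck open, 24 mm across, 63 mm tall, loose, upright. Point: on its axis, half-way up (31.5 mm above its foot). The six containers stand in random places, at least 70 mm between centres
- insert_wide: grey square insert block, 78 x 78 x 15 mm, fixed, with a round hole 58 mm across, the widest, for the capped cup, 12 mm deep, open at the top. Origin: centre of its underside, 4 mm over the worktop (hole floor at +3 mm, mouth at +15 mm); z up, y along the row of inserts. The three lie in a row in any order, 82 mm between centres, in a low aluminium tray (94 x 260 mm, rim 12 mm over the worktop)
- insert_square: grey square insert block, 78 x 78 x 15 mm, fixed, with a square hole 54 x 54 mm, for the capped square bottle, 12 mm deep, open at the top. Origin: centre of its underside, 4 mm over the worktop (hole floor at +3 mm, mouth at +15 mm); z up, y along the row of inserts. A low keyboard stands just beyond the tray
- insert_narrow: grey square insert block, 78 x 78 x 15 mm, fixed, with a round hole 42 mm across, the narrowest, for the capped vial, 12 mm deep, open at the top. Origin: centre of its underside, 4 mm over the worktop (hole floor at +3 mm, mouth at +15 mm); z up, y along the row of inserts. As in the others, fingers hardly fit in beside a container: keep the fingertips 15 mm or more above its foot
Not all that is in view belongs to the job. Leave any yellow look-alike of the part that bears cup_mid alone.

How it is judged:
By the outcome, as a careful person would: the job done as asked, in the order asked, and still so for the second after the job is handed in, with the robot touching nothing.
It also fails if it takes over 96 s, if anything falls off the work surface, if the arm or the gripper's body presses on something with over 40 N, if the wrist force passes 120 N, or if a joint passes its speed limit or range.

## Working session

There is one attempt and no reset: what is moved stays moved. The work goes in short steps, Python scripts to look and compute and a shell command to move; the robot and the scene stay as the last step left them, time stands still between calls to the robot, and variables do not carry over. Pictures are saved under pics/ and viewed, at most 14 in all, crops included, and the job is handed in when it is done.

```bash
mkdir -p pics; ls; python3 - <<'E'
from workcell import manip, eyes, job
import cv2, numpy as np
for n in ("scene","top"):
    p,d=eyes.camera(n); cv2.imwrite(f"pics/{n}0.png",p[:,:,::-1]); np.savez(f"{n}0.npz",p=p,d=d)
    c=eyes.camera_params(n); print(n,c["fx"],c["fy"],c["cx"],c["cy"],np.round(c["world_from_camera"],3).tolist())
o=manip.get_obs();print(o["clock"],o["position"],o["ee_rot"],o["grip_width"],manip.hold_point_z)
E
```

```text
pics
scene 490.55181262983564 490.55181262983564 245.7834653888059 190.86024724565408 [[0.602, -0.575, 0.553, -0.153], [-0.798, -0.438, 0.413, -0.38], [0.005, -0.691, -0.723, 0.958], [0.0, 0.0, 0.0, 1.0]]
top 440.176614385587 440.176614385587 250.17223391231622 189.05698333139492 [[0.122, -0.972, 0.201, 0.289], [-0.992, -0.121, 0.02, 0.096], [0.005, -0.201, -0.979, 1.195], [0.0, 0.0, 0.0, 1.0]]
0.1 [0.25687588 0.56941579 0.23059138] [ 2.10296944e-01  9.77637358e-01 -6.16310110e-04 -1.07632986e-04] 0.9999525915248125 0.0187
```

View pics/scene0.png

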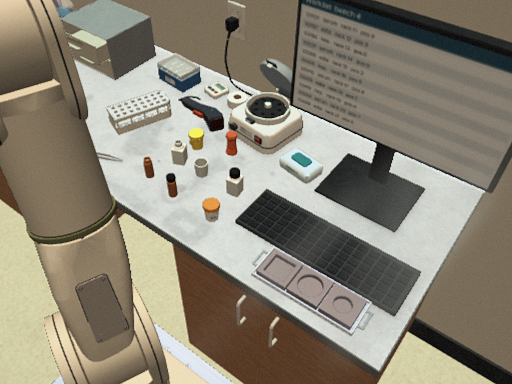

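View pics/top0.png

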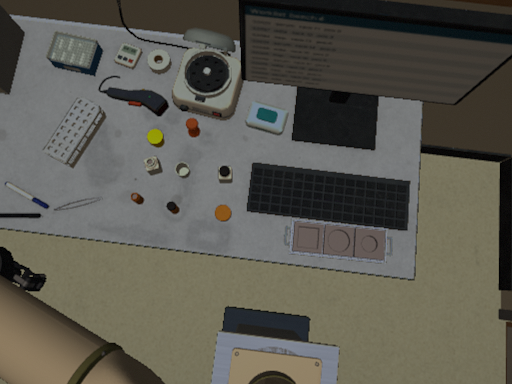

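Top view: there are two of each container.
- **Cups:** capped orange (223,213), open (182,170), yellow look-alike (155,137). The orange one fits.
- **Bottles:** black-capped (225,173), open (152,164). The capped one fits.
- **Vials:** black-capped (172,207), open brown (137,198). The capped one fits.

The inserts are square (308,238), wide (339,240) and narrow (370,243). Next I'll measure these and confirm them in a crop.

```bash
cat > h.py <<'E'
import numpy as np, cv2
from workcell import manip, eyes, job
def cast(n,uv,z):
    c=eyes.camera_params(n);T=np.array(c["world_from_camera"])
    r=T[:3,:3]@np.array([(uv[0]-c["cx"])/c["fx"],(uv[1]-c["cy"])/c["fy"],1]);o=T[:3,3]
    return o+r*(z-o[2])/r[2]
def cloud(n,d):
    c=eyes.camera_params(n);T=np.array(c["world_from_camera"]);v,u=np.mgrid[:d.shape[0],:d.shape[1]]
    P=np.stack([(u-c["cx"])/c["fx"]*d,(v-c["cy"])/c["fy"]*d,d],-1)
    return P@T[:3,:3].T+T[:3,3]
E
python3 - <<'E'
from h import *
D={n:np.load(f"{n}0.npz") for n in("scene","top")}
names=dict(cup=((223,213),.053),bottle=((225,173),.080),vial=((172,207),.070),ocup=((182,170),.044),obot=((152,164),.073),ovial=((137,198),.063),sq=((308,238),.019),wide=((339,240),.019),nar=((370,243),.019))
C={n:cloud(n,D[n]["d"]) for n in D}
for k,(uv,h) in names.items():
    q=cast("top",uv,h); s=f"{k} ray {np.round(q,3)}"
    if h>.02:
        for n in D:
            P=C[n]; m=(np.hypot(P[...,0]-q[0],P[...,1]-q[1])<.03)&(P[...,2]>h-.008)&(P[...,2]<h+.01)&(D[n]["d"]>0)
            M=P[m]
            if len(M): s+=f" | {n} n={len(M)} mid {np.round((M[:,:2].min(0)+M[:,:2].max(0))/2,4)} med {np.round(np.median(M,0),4)} zmax {M[:,2].max():.3f}"
    print(s)
a=cv2.resize(D["top"]["p"][110:270,110:400,::-1],None,fx=2.7,fy=2.7,interpolation=cv2.INTER_CUBIC)
cv2.imwrite("pics/crop1.png",cv2.convertScaleAbs(a,alpha=1.5))
E
```

```text
cup ray [0.451 0.182 0.053] | scene n=208 mid [0.4514 0.1833] med [0.4508 0.1804 0.0529] zmax 0.057 | top n=216 mid [0.4509 0.1829] med [0.4507 0.1825 0.0527] zmax 0.059
bottle ray [0.552 0.189 0.08 ] | scene n=82 mid [0.5594 0.1904] med [0.5568 0.1892 0.08  ] zmax 0.085 | top n=91 mid [0.5578 0.1927] med [0.5575 0.1916 0.0791] zmax 0.084
vial ray [0.447 0.314 0.07 ] | scene n=62 mid [0.4517 0.3161] med [0.4498 0.315  0.0691] zmax 0.074 | top n=66 mid [0.4502 0.3175] med [0.4498 0.3168 0.0685] zmax 0.075
ocup ray [0.554 0.308 0.044] | scene n=78 mid [0.5578 0.3074] med [0.5596 0.307  0.0415] zmax 0.048 | top n=55 mid [0.5562 0.3086] med [0.5569 0.3096 0.0419] zmax 0.049
obot ray [0.554 0.384 0.073] | scene n=44 mid [0.5605 0.3888] med [0.5594 0.3892 0.0704] zmax 0.076 | top n=36 mid [0.5595 0.3905] med [0.5589 0.3903 0.0709] zmax 0.075
ovial ray [0.461 0.41  0.063] | scene n=37 mid [0.466  0.4171] med [0.4662 0.4165 0.0599] zmax 0.067 | top n=37 mid [0.4642 0.418 ] med [0.4638 0.4161 0.0604] zmax 0.069
sq ray [ 0.417 -0.049  0.019]
wide ray [ 0.421 -0.132  0.019]
nar ray [ 0.424 -0.215  0.019]
```

View pics/crop1.png

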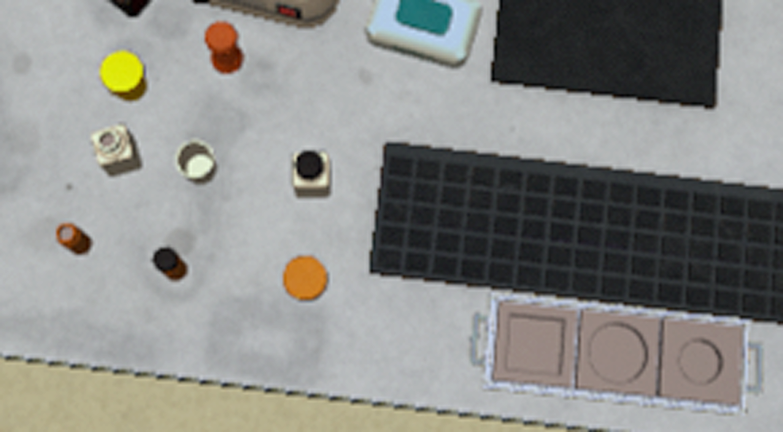

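The crop confirms it: capped cup (305,278), capped bottle (310,172) and capped vial (166,260). Holes from left to right are square, wide, narrow. Next: hole centres and row direction, and the bottle's yaw.

```bash
python3 - <<'E'
from h import *
D={n:np.load(f"{n}0.npz") for n in("scene","top")}
C={n:cloud(n,D[n]["d"]) for n in D}
for n in D:
    P=C[n].reshape(-1,3)
    b=(P[:,2]>.0155)&(P[:,2]<.024)&(abs(P[:,0]-.421)<.055)&(abs(P[:,1]+.132)<.14)
    print(n,"blocks",cv2.minAreaRect((P[b,:2]*1000).astype(np.float32)),np.median(P[b,2]))
    q=(P[:,2]>.008)&(P[:,2]<.064)&(np.hypot(P[:,0]-.5575,P[:,1]-.191)<.032)
    print(n,"bottle",cv2.minAreaRect((P[q,:2]*1000).astype(np.float32)),q.sum())
P=np.vstack([C[n].reshape(-1,3) for n in D])
q=(P[:,2]>.008)&(P[:,2]<.060)&(np.hypot(P[:,0]-.5575,P[:,1]-.191)<.032)
print("both",cv2.minAreaRect((P[q,:2]*1000).astype(np.float32)))
# hole centres, scaled image contours
for n in D:
  g=cv2.cvtColor(D[n]["p"],cv2.COLOR_RGB2GRAY)
  for k,c in dict(sq=(.417,-.049),wide=(.421,-.132),nar=(.424,-.215)).items():
    P=C[n].reshape(-1,3); m=(P[:,2]<.0125)&(P[:,2]>0.0)&(np.hypot(P[:,0]-c[0],P[:,1]-c[1])<.036)
    M=P[m]; print(n,k,m.sum(),np.round((M[:,:2].min(0)+M[:,:2].max(0))/2,4),np.round(np.ptp(M[:,:2],0),3),np.round(np.median(M,0),4))
E
```

```text
scene blocks ((423.2403869628906, -132.03704833984375), (105.4770278930664, 278.4373474121094), 0.04787420481443405) 0.019082340298498313
scene bottle ((559.0215454101562, 190.0198974609375), (38.8692741394043, 35.613224029541016), 8.704530715942383) 280
top blocks ((424.3525695800781, -133.12608337402344), (103.47415161132812, 276.0226745605469), 0.16331729292869568) 0.018499807432273974
top bottle ((557.2283935546875, 191.5111083984375), (35.85929489135742, 35.11084747314453), 7.819956302642822) 129
both ((558.89111328125, 190.871826171875), (38.8692741394043, 37.33690643310547), 8.704530715942383)
scene sq 405 [ 0.4151 -0.0477] [0.068 0.054] [ 0.4228 -0.0475  0.0076]
scene wide 409 [ 0.4248 -0.1299] [0.053 0.055] [ 0.4252 -0.1302  0.0076]
scene nar 229 [ 0.4271 -0.2124] [0.039 0.04 ] [ 0.4268 -0.2124  0.0075]
top sq 391 [ 0.4188 -0.0503] [0.054 0.053] [ 0.4181 -0.0504  0.0066]
top wide 357 [ 0.4207 -0.1313] [0.056 0.058] [ 0.4203 -0.133   0.0064]
top nar 182 [ 0.422  -0.2224] [0.039 0.053] [ 0.4218 -0.2157  0.0066]
```

Estimates:

| Item | x (m) | y (m) | Notes |
|---|---|---|---|
| Cup | .451 | .183 | |
| Bottle | .558 | .191 | Sides turned about +8° |
| Vial | .450 | .317 | |
| Square hole | .4205 | −.049 | Row yaw about 1.5° |
| Wide hole | .423 | −.131 | Row yaw about 1.5° |
| Narrow hole | .425 | −.214 | Row yaw about 1.5° |

Heights match the given sizes. I'll do the cup first, with the fingers closing along the row.

```bash
python3 -m crank '[[[7,1.94,-3.87,-0.3,0,0,2.6],[7,1.94,-3.87,-0.3,0,0,2.6],[7,1.94,-3.87,-0.3,0,0,2.6],[7,1.94,-3.87,-0.3,0,0,2.6],[7,1.94,-3.87,-0.3,0,0,2.6],[7,1.94,-3.87,-0.3,0,0,2.6],[7,1.94,-3.87,-0.3,0,0,2.6],[7,1.94,-3.87,-0.3,0,0,2.6],[7,1.94,-3.87,-0.3,0,0,2.6],[7,1.94,-3.87,-0.3,0,0,2.6],[7,0,0,0,0,0,0],[7,0,0,0,0,0,0]]]' 35
```

```text
clock: 1.6
position: [0.4506, 0.1832, 0.2012]
ee_rot: [-0.015, 1.0, 0.0, -0.0]
ft_force: [-1.1, 1.1, 0.1]
grip_width: 0.821
grasp_force: 0.0
```

```bash
python3 -m crank '[[[7,0,0,-3,0,0,0],[7,0,0,-3,0,0,0],[7,0,0,-3,0,0,0],[7,0,0,-3,0,0,0],[7,0,0,-2,0,0,0],[7,0,0,-2,0,0,0],[7,0,0,-1,0,0,0],[7,0,0,-1,0,0,0],[7,0,0,0,0,0,0],[7,0,0,0,0,0,0]]]'
python3 - <<'E'
from h import *
for n in("scene","top"):
    p,d=eyes.camera(n)
    globals()[n]=p
a=cv2.resize(scene[120:260,140:300,::-1],(400,350)); b=cv2.resize(top[130:270,140:300,::-1],(400,350))
cv2.imwrite("pics/g1.png",np.hstack([a,b]))
E
```

```text
clock: 2.85
position: [0.4513, 0.183, 0.0218]
ee_rot: [-0.015, 1.0, 0.0, 0.0]
ft_force: [-0.4, -1.0, 0.7]
grip_width: 0.824
grasp_force: 0.0
```

View pics/g1.png

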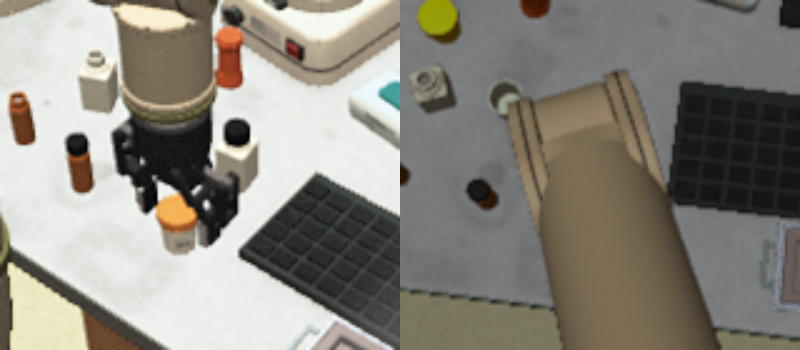

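The left half (scene view) shows the capped cup at (175,225) between the open fingers, and the neighbours untouched. Now close and lift.

```bash
python3 -m crank '[[[5,0,0,0,0,0,0],[4,0,0,0,0,0,0],[3,0,0,0,0,0,0],[3,0,0,0,0,0,0],[3,0,0,0,0,0,0],[3,0,0,0,0,0,0],[3,0,0,0.3,0,0,0],[3,0,0,0.7,0,0,0],[3,0,0,1.5,0,0,0],[3,0,0,2.5,0,0,0],[3,0,0,3,0,0,0],[3,0,0,2,0,0,0],[3,0,0,0,0,0,0]]]' 35
```

```text
clock: 4.58
position: [0.452, 0.1833, 0.1235]
ee_rot: [-0.015, 1.0, 0.001, 0.002]
ft_force: [0.7, -0.0, -1.5]
grip_width: 0.484
grasp_force: 35.5
```

```bash
python3 -m crank '[[[3,-0.1,-1.4,0,0,0,0],[3,-0.3,-3,0,0,0,0],[3,-0.3,-3,0,0,0,0],[3,-0.3,-3,0,0,0,0],[3,-0.3,-3,0,0,0,0],[3,-0.3,-3,0,0,0,0],[3,-0.3,-3,0,0,0,0],[3,-0.3,-3,0,0,0,0],[3,-0.3,-3,0,0,0,0],[3,-0.2,-3,0,0,0,0],[3,-0.2,-2,0,0,0,0],[3,0,0,-1,0,0,0],[3,0,0,-2,0,0,0],[3,0,0,-2,0,0,0],[3,0,0,-1.3,0,0,0],[3,0,0,0,0,0,0],[3,0,0,0,0,0,0]]]'
python3 - <<'E'
from h import *
for n in("scene","top"):
    p,d=eyes.camera(n)
    globals()[n]=p
a=cv2.resize(scene[220:345,230:390,::-1],(640,500))
cv2.imwrite("pics/p1.png",a)
E
```

```text
clock: 6.7
position: [0.4223, -0.1212, 0.0587]
ee_rot: [-0.015, 1.0, 0.0, 0.0]
ft_force: [-0.4, 0.4, 0.0]
grip_width: 0.489
grasp_force: 35.5
```

View pics/p1.png

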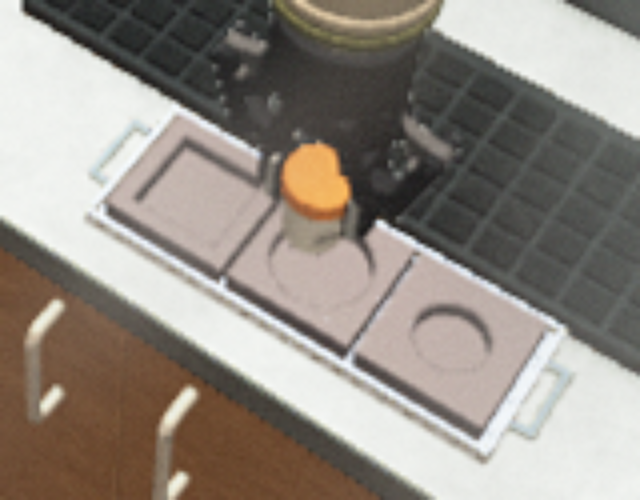

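The cup at (315,185) hangs upright over the wide hole, left of its centre. My rows came up 1 cm short in y, so I'll shift that and lower gently.

```bash
python3 -m crank '[[[3,0,-0.6,0,0,0,0],[3,0.1,-0.4,0,0,0,0],[3,0,0,-0.5,0,0,0],[3,0,0,-0.8,0,0,0],[3,0,0,-0.6,0,0,0],[3,0,0,-0.4,0,0,0],[3,0,0,-0.3,0,0,0],[3,0,0,-0.1,0,0,0],[3,0,0,-0.1,0,0,0],[3,0,0,-0.1,0,0,0],[3,0,0,0,0,0,0]]]'
```

```text
clock: 8.18
position: [0.423, -0.1312, 0.0293]
ee_rot: [-0.015, 1.0, 0.0, -0.0]
ft_force: [0.4, 0.1, -0.8]
grip_width: 0.487
grasp_force: 35.5
```

```bash
python3 -m crank '[[[3,0,0,-0.05,0,0,0],[3,0,0,0,0,0,0],[3,0,0,-0.05,0,0,0],[3,0,0,0,0,0,0]]]'
```

```text
clock: 8.68
position: [0.4235, -0.1312, 0.0288]
ee_rot: [-0.015, 1.0, 0.0, 0.0]
ft_force: [-1.3, 1.0, 6.2]
grip_width: 0.483
grasp_force: 35.9
```

Contact at the expected height (6 N). Release and retreat, then go above the bottle (.558,.191), turning +6.5°.

```bash
python3 -m crank '[[[4.3,0,0,0,0,0,0],[4.6,0,0,0,0,0,0],[5,0,0,0,0,0,0],[5.6,0,0,0,0,0,0],[5.6,0,0,0,0,0,0],[5.6,0,0,1,0,0,0],[5.6,0,0,2,0,0,0],[5.6,0,0,4,0,0,0],[5.6,0,0,4,0,0,0],[5.6,0,0,3,0,0,0]]]'
python3 -m crank '[[[6.5,1.3,3.2,0.5,0,0,0.6],[6.5,1.3,3.2,0.5,0,0,0.6],[6.5,1.3,3.2,0.5,0,0,0.6],[6.5,1.3,3.2,0.5,0,0,0.6],[6.5,1.3,3.2,0.5,0,0,0.6],[6.5,1.3,3.2,0.5,0,0,0.6],[6.5,1.3,3.2,0,0,0,0.6],[6.5,1.3,3.2,0,0,0,0.6],[6.5,1.3,3.2,0,0,0,0.6],[6.5,1.8,3.4,0,0,0,0.8],[6.5,0,0,0,0,0,0],[6.5,0,0,0,0,0,0]]]'
python3 - <<'E'
from h import *
for n in("scene","top"):
    p,d=eyes.camera(n)
    globals()[n]=p
a=cv2.resize(scene[220:345,230:390,::-1],(400,312)); b=cv2.resize(scene[120:245,160:320,::-1],(400,312))
cv2.imwrite("pics/p2.png",np.hstack([a,b]))
E
```

```text
clock: 9.93
position: [0.4233, -0.1315, 0.1708]
ee_rot: [-0.015, 1.0, 0.0, 0.001]
ft_force: [-0.4, 0.0, -0.2]
grip_width: 0.66
grasp_force: 0.0
clock: 11.42
position: [0.5579, 0.1899, 0.1986]
ee_rot: [-0.069, 0.998, -0.0, -0.0]
ft_force: [-0.8, -0.7, 0.6]
grip_width: 0.759
grasp_force: 0.0
```

View pics/p2.png

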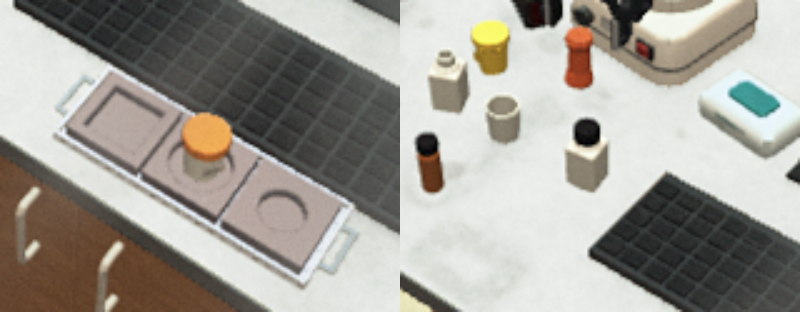

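Left: the cup stands upright in the wide hole at (207,140). Right: the bottle at (587,155) is clear. Descend, grip, lift.

```bash
python3 -m crank '[[[6.5,0,0.1,-3,0,0,0],[6.5,0,0,-3,0,0,0],[6.5,0,0,-3,0,0,0],[6.5,0,0,-3,0,0,0],[6.5,0,0,-2.5,0,0,0],[6.5,0,0,-1.7,0,0,0],[6.5,0,0,-1,0,0,0],[6.5,0,0,-0.4,0,0,0],[6.5,0,0,0,0,0,0],[5,0,0,0,0,0,0],[4,0,0,0,0,0,0],[3,0,0,0,0,0,0],[2.5,0,0,0,0,0,0],[2.5,0,0,0,0,0,0],[2.5,0,0,0,0,0,0],[2.5,0,0,0,0,0,0],[2.5,0,0,0,0,0,0]]]' 40
```

```text
clock: 13.65
position: [0.5583, 0.1919, 0.0229]
ee_rot: [-0.069, 0.998, 0.0, 0.0]
ft_force: [-0.8, 0.5, 5.6]
grip_width: 0.419
grasp_force: 40.7
```

```bash
python3 -m crank '[[[2.5,0,0,0.3,0,0,0],[2.5,0,0,0.7,0,0,0],[2.5,0,0,1.5,0,0,0],[2.5,0,0,2.5,0,0,0],[2.5,0,0,3,0,0,0],[2.5,0,0,3,0,0,0],[2.5,0,0,2,0,0,0],[2.5,0,0,0,0,0,0]]]'
```

```text
clock: 14.65
position: [0.559, 0.192, 0.1547]
ee_rot: [-0.069, 0.998, 0.001, 0.002]
ft_force: [-0.0, 0.1, -1.2]
grip_width: 0.42
grasp_force: 40.0
```

```bash
python3 -m crank '[[[2.5,-0.6,-1.0,0,0,0,-0.5],[2.5,-1.6,-2.8,0,0,0,-0.8],[2.5,-1.6,-2.8,0,0,0,-0.8],[2.5,-1.6,-2.8,0,0,0,-0.8],[2.5,-1.6,-2.8,0,0,0,-0.8],[2.5,-1.6,-2.8,0,0,0,-0.8],[2.5,-1.6,-2.8,0,0,0,-0.8],[2.5,-1.6,-2.8,0,0,0,-0.8],[2.5,-1.6,-2.8,0,0,0,-0.4],[2.5,-0.4,-0.7,0,0,0,0],[2.5,0,0,-1.5,0,0,0],[2.5,0,0,-3,0,0,0],[2.5,0,0,-2.5,0,0,0],[2.5,0,0,-1.5,0,0,0],[2.5,0,0,-0.5,0,0,0],[2.5,0,0,0,0,0,0]]]'
python3 - <<'E'
from h import *
for n in("scene","top"):
    p,d=eyes.camera(n)
    globals()[n]=p
a=cv2.resize(scene[220:345,230:390,::-1],(640,500))
cv2.imwrite("pics/p3.png",a)
E
```

```text
clock: 16.65
position: [0.4202, -0.0491, 0.0624]
ee_rot: [-0.013, 1.0, -0.0, -0.0]
ft_force: [-0.8, 0.1, -0.1]
grip_width: 0.416
grasp_force: 40.0
```

View pics/p3.png

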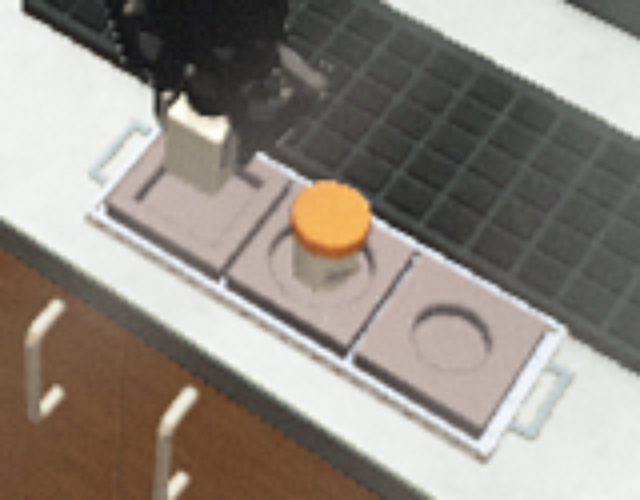

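The bottle hangs upright at (198,150), over the square hole at (197,205) and square to it. Lower.

```bash
python3 -m crank '[[[2.5,0,0,-0.5,0,0,0],[2.5,0,0,-0.8,0,0,0],[2.5,0,0,-0.7,0,0,0],[2.5,0,0,-0.5,0,0,0],[2.5,0,0,-0.3,0,0,0],[2.5,0,0,-0.2,0,0,0],[2.5,0,0,-0.1,0,0,0],[2.5,0,0,-0.05,0,0,0],[2.5,0,0,-0.05,0,0,0],[2.5,0,0,0,0,0,0]]]'
```

```text
clock: 18.0
position: [0.4201, -0.0492, 0.0304]
ee_rot: [-0.012, 1.0, 0.0, 0.0]
ft_force: [0.2, -0.7, -2.6]
grip_width: 0.419
grasp_force: 40.0
```

```bash
python3 -m crank '[[[2.5,0,0,-0.05,0,0,0],[2.5,0,0,0,0,0,0],[2.5,0,0,0,0,0,0]]]'
```

```text
clock: 18.38
position: [0.42, -0.0493, 0.0298]
ee_rot: [-0.012, 1.0, 0.0, -0.0]
ft_force: [0.3, -0.5, 0.2]
grip_width: 0.416
grasp_force: 40.0
```

```bash
python3 -m crank '[[[2.5,0,0,-0.05,0,0,0],[2.5,0,0,0,0,0,0],[2.5,0,0,0,0,0,0]]]'
```

```text
clock: 18.75
position: [0.42, -0.0493, 0.0298]
ee_rot: [-0.012, 1.0, 0.0, -0.0]
ft_force: [-3.5, 0.4, 8.3]
grip_width: 0.418
grasp_force: 41.3
```

```bash
python3 -m crank '[[[3.7,0,0,0,0,0,0],[4.0,0,0,0,0,0,0],[4.4,0,0,0,0,0,0],[5,0,0,0,0,0,0],[5,0,0,0,0,0,0],[5,0,0,1,0,0,0],[5,0,0,2,0,0,0],[5,0,0,4,0,0,0],[5,0,0,4,0,0,0],[5,0,0,4,0,0,0]]]'
python3 -m crank '[[[5,0.3,3.6,0,0,0,0],[5,0.3,3.7,0,0,0,0],[5,0.3,3.7,0,0,0,0],[5,0.3,3.7,0,0,0,0],[5,0.3,3.7,0,0,0,0],[5,0.3,3.7,0,0,0,0],[5,0.3,3.7,0,0,0,0],[5,0.3,3.6,0,0,0,0],[5,0.3,3.6,0,0,0,0],[5,0.3,3.6,0,0,0,0],[5,0,0,-2.5,0,0,0],[5,0,0,-2.5,0,0,0],[5,0,0,0,0,0,0]]]'
python3 - <<'E'
from h import *
for n in("scene","top"):
    p,d=eyes.camera(n)
    globals()[n]=p
a=cv2.resize(scene[220:345,230:390,::-1],(400,312)); b=cv2.resize(scene[120:245,120:280,::-1],(400,312))
cv2.imwrite("pics/p4.png",np.hstack([a,b]))
E
```

```text
clock: 20.0
position: [0.4198, -0.0495, 0.1814]
ee_rot: [-0.012, 1.0, 0.0, 0.0]
ft_force: [1.9, 1.1, -0.6]
grip_width: 0.584
grasp_force: 0.0
clock: 21.62
position: [0.4491, 0.3159, 0.1284]
ee_rot: [-0.012, 1.0, -0.001, -0.001]
ft_force: [0.1, 0.2, -0.2]
grip_width: 0.589
grasp_force: 0.0
```

View pics/p4.png

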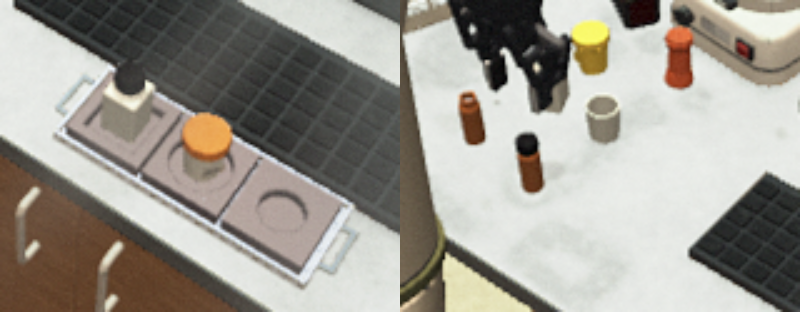

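Left: the bottle is upright in the square hole (128,105) and the cup in its own. Right: the vial (528,160) lies under the fingers. Descend and grip.

```bash
python3 -m crank '[[[5,0.1,0.1,-2,0,0,0],[5,0,0,-2.5,0,0,0],[5,0,0,-2.5,0,0,0],[5,0,0,-2,0,0,0],[5,0,0,-1.2,0,0,0],[5,0,0,-0.6,0,0,0],[5,0,0,0,0,0,0],[4,0,0,0,0,0,0],[3,0,0,0,0,0,0],[2.2,0,0,0,0,0,0],[1.5,0,0,0,0,0,0],[1.5,0,0,0,0,0,0],[1.5,0,0,0,0,0,0],[1.5,0,0,0,0,0,0],[1.5,0,0,0,0,0,0]]]' 30
```

```text
clock: 23.6
position: [0.4512, 0.3179, 0.0218]
ee_rot: [-0.012, 1.0, 0.0, 0.0]
ft_force: [-1.0, -0.2, 6.0]
grip_width: 0.27
grasp_force: 29.5
```

```bash
python3 -m crank '[[[1.5,0,0,0.3,0,0,0],[1.5,0,0,0.7,0,0,0],[1.5,0,0,1.5,0,0,0],[1.5,0,0,2.5,0,0,0],[1.5,0,0,3,0,0,0],[1.5,0,0,3,0,0,0],[1.5,0,0,2,0,0,0],[1.5,0,0,0,0,0,0]]]'
```

```text
clock: 24.6
position: [0.4519, 0.3184, 0.1536]
ee_rot: [-0.012, 1.0, 0.001, 0.001]
ft_force: [-0.1, -1.1, -1.9]
grip_width: 0.268
grasp_force: 29.4
```

```bash
python3 -m crank '[[[1.5,-0.1,-1.5,0,0,0,0],[1.5,-0.2,-3,0,0,0,0],[1.5,-0.2,-4,0,0,0,0],[1.5,-0.2,-4,0,0,0,0],[1.5,-0.2,-4,0,0,0,0],[1.5,-0.2,-4,0,0,0,0],[1.5,-0.2,-4,0,0,0,0],[1.5,-0.2,-4,0,0,0,0],[1.5,-0.2,-4,0,0,0,0],[1.5,-0.2,-4,0,0,0,0],[1.5,-0.2,-4,0,0,0,0],[1.5,-0.2,-4,0,0,0,0],[1.5,-0.2,-4,0,0,0,0],[1.5,-0.2,-3,0,0,0,0],[1.5,-0.2,-1.7,0,0,0,0],[1.5,0,0,0,0,0,0],[1.5,0,0,0,0,0,0]]]'
python3 -m crank '[[[1.5,0,0,-2,0,0,0],[1.5,0,0,-3,0,0,0],[1.5,0,0,-2.5,0,0,0],[1.5,0,0,-1.5,0,0,0],[1.5,0,0,0,0,0,0],[1.5,0,0,0,0,0,0]]]'
python3 - <<'E'
from h import *
for n in("scene","top"):
    p,d=eyes.camera(n)
    globals()[n]=p
a=cv2.resize(scene[220:345,230:390,::-1],(640,500))
cv2.imwrite("pics/p5.png",a)
E
```

```text
clock: 26.72
position: [0.4215, -0.2135, 0.1508]
ee_rot: [-0.013, 1.0, 0.0, -0.001]
ft_force: [-0.1, -0.4, -0.5]
grip_width: 0.27
grasp_force: 29.5
clock: 27.48
position: [0.4226, -0.2143, 0.0621]
ee_rot: [-0.012, 1.0, -0.0, 0.001]
ft_force: [0.3, -0.5, 0.3]
grip_width: 0.27
grasp_force: 29.5
```

View pics/p5.png

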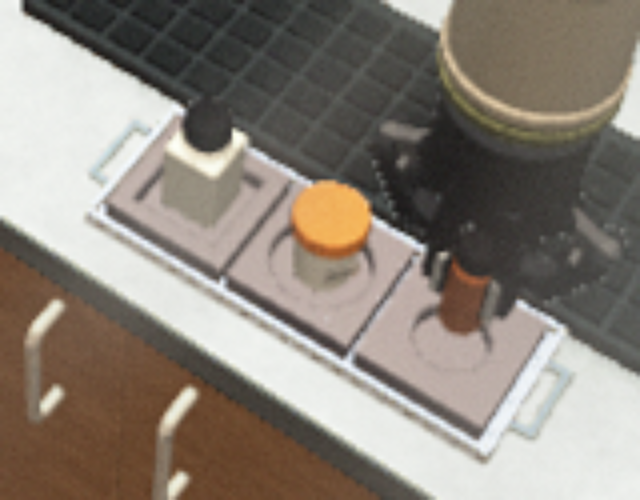

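The vial is upright at (461,300), with its foot at (461,325). The narrow hole's mouth is centred near (452,337). I'll compare both from the same camera.

```bash
python3 - <<'E'
from h import *
f=lambda x,y:(230+x/4,220+y/4)
print("hole",cast("scene",f(452,337),.019),"foot",cast("scene",f(461,325),.040))
print("cuphole",cast("scene",f(323,264),.019))
E
```

```text
hole [ 0.42179396 -0.21589769  0.019     ] foot [ 0.41822592 -0.21981228  0.04      ]
cuphole [ 0.41886443 -0.1356257   0.019     ]
```

```bash
python3 -m crank '[[[1.5,0.25,0.2,-0.4,0,0,0],[1.5,0,0,-0.4,0,0,0],[1.5,0,0,-0.7,0,0,0],[1.5,0,0,-0.7,0,0,0],[1.5,0,0,-0.5,0,0,0],[1.5,0,0,-0.3,0,0,0],[1.5,0,0,-0.15,0,0,0],[1.5,0,0,-0.1,0,0,0],[1.5,0,0,-0.05,0,0,0],[1.5,0,0,0,0,0,0],[1.5,0,0,0,0,0,0]]]'
```

```text
clock: 28.95
position: [0.4247, -0.2123, 0.0288]
ee_rot: [-0.012, 1.0, 0.0, 0.0]
ft_force: [-1.4, 0.5, 5.7]
grip_width: 0.271
grasp_force: 30.1
```

Contact with 5.7 N at the floor height. Release and retreat.

```bash
python3 -m crank '[[[2.5,0,0,0,0,0,0],[2.8,0,0,0,0,0,0],[3.2,0,0,0,0,0,0],[4,0,0,0,0,0,0],[4,0,0,0,0,0,0],[4,0,0,1,0,0,0],[4,0,0,2,0,0,0],[4,0,0,4,0,0,0],[4,0,0,4,0,0,0],[4,0,0,4,0,0,0],[4,0.5,3,1,0,0,0],[4,1,4,0,0,0,0],[4,1,4,0,0,0,0],[4,1,4,0,0,0,0],[4,1,4,0,0,0,0],[4,0,4,0,0,0,0],[4,0,4,0,0,0,0],[4,0,0,0,0,0,0],[4,0,0,0,0,0,0]]]'
python3 - <<'E'
from h import *
for n in("scene","top"):
    p,d=eyes.camera(n); globals()[n]=p; globals()[n+"d"]=d
a=cv2.resize(scene[220:345,230:390,::-1],(400,312)); b=cv2.resize(scene[120:245,120:280,::-1],(400,312))
cv2.imwrite("pics/p6.png",np.hstack([a,b]))
P=cloud("scene",scened).reshape(-1,3)
for k,(c,h) in dict(cup=((.423,-.131),.06),bot=((.42,-.049),.087),vial=((.425,-.212),.077)).items():
    m=(np.hypot(P[:,0]-c[0],P[:,1]-c[1])<.03)&(P[:,2]>h-.01)&(P[:,2]<.12); print(k,m.sum(),np.round(np.median(P[m],0),4),"want top",h)
E
```

```text
clock: 31.32
position: [0.4696, 0.0569, 0.1888]
ee_rot: [-0.012, 1.0, -0.0, 0.0]
ft_force: [0.0, -0.0, -1.1]
grip_width: 0.469
grasp_force: 0.0
cup 303 [ 0.4217 -0.1324  0.06  ] want top 0.06
bot 128 [ 0.4184 -0.0519  0.0865] want top 0.087
vial 114 [ 0.4222 -0.2138  0.0764] want top 0.077
```

View pics/p6.png

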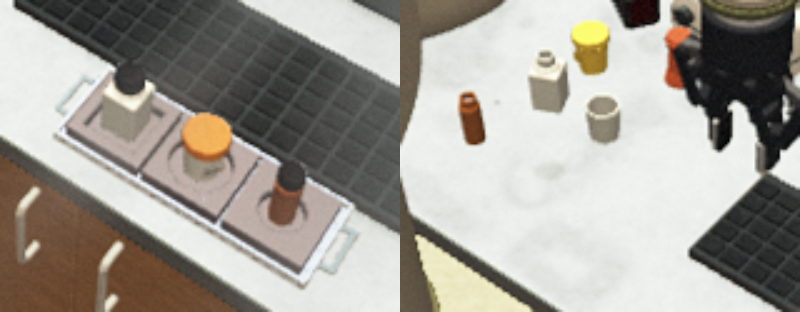

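All three stand upright on the hole floors: (128,105), (207,140) and (288,195), with tops within 1 mm of expected. The open ones still stand where they were: (472,118), (549,82) and (603,120).

```bash
python3 -c "
from workcell import job
print(job.hand_in())"
```

```text
the job is handed in; nothing more can be done
None
```

The capped cup, square bottle and vial are standing upright in their matching inserts, the open containers were left where they stood, and the job is handed in at about 31 s of the 96 s allowed.

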